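Put the salt pig, container and tumbler back on their own mats

ROBOT

A 6-joint arm with a two-finger parallel gripper is mounted at the origin on the work surface. World frame = base frame: x ahead of the robot, y to its left, z up, the work surface at z = 0. Lengths are in m, angles in rad, forces in N, time in s.
With the tool pointing down it reaches from about 0.4 to 0.825 m from the base axis. Payload 7 kg.
Tool frame: the origin (TCP) lies midway between the tips of the shut fingers; the grasp point (between the pads) lies 19 mm behind it; z points along the fingers, y is the line along which they close (so a half turn about z gives the same grasp; the last joint's range is limited). The gripper opens to 88 mm and grips with 3 to 60 N. Pads are 19 mm wide; open, the fingers measure 130 mm over their backs; the gripper's body (78 mm by 193 mm) begins 47 mm behind the grasp point.
Start: joints at [-0.982, 0.359, 0.012, 0, -1.224, -0.288], TCP at [0.2, -0.645, 0.227] pointing down, gripper open.
Joint ranges: [-3.07, 3.07], [-1.43, 2.12], [-1.02, 1.25], [-3.03, 1.67], [-3.05, -0], [-3.03, 3.03]. Speed limits (rad/s): [2.39, 2.39, 3.01, 3.14, 3.14, 3.14].

INTERFACE

Orientations are given as [roll, pitch, yaw] about the fixed x, y, z axes, in that order (R = Rz(yaw) Ry(pitch) Rx(roll)).
In Python, from station import arm gives the robot as it stands.
- The arm moves only by the tool servo_tool, never from a script. Its argument "deltas" is a list of rows, each a list of 7 numbers: the closure, from -1 (fully open) to 1 (shut), then the shift along the tool's x, y, z in mm, then the turn, a rotation vector about the tool's x, y, z in degrees. In form: [[gripper, x, y, z, ax, ay, az], ...]. A call has 1 to 20 rows; each row shifts and turns the commanded pose from where the row before left it, along the tool's axes as they then stand; what a row does not reach is not made up. A row lasts 1/12 s, in which the tool goes at most 41.7 mm and 7.16 degrees, less where a joint would pass 70% of its speed; a pose out of reach is approached as far as the arm can. A call is refused whole if a number of a shift passes 41.7 or a number of a turn 7.16, either way. A call with a gripper value outside its range is refused whole. The fingers move at their own pace and stop on an object; "squeeze" is the grip in N (left out, the last holds). Time passes only in rows, so rows that do not move let the fingers close. It gives the time, the measured TCP pose, the force, the opening and the grip force at its end, in the units of the state.
- arm.get_state(): the state, without advancing time (a new reading comes with each control period).
- arm.grab_frame(name): name is "side" or "top"; returns a dict with "color" (480x640x3 uint8, red, green, blue), "K" (3x3 intrinsics, pixels), "distortion" ([k1, k2, p1, p2, k3] as OpenCV has them; the pictures are not rectified), "position" and "orientation" of the camera in the world. Camera axes: x right, y down, z forward; pixel columns grow to the right and rows downward; lengths in m; the calibration is good to about 2 mm. A picture is of the moment at which its call begins. There is no depth.
- arm.job_done(): hands the job in; it is judged then, once.
Trained networks look in a picture, given as the dict that the camera call returned (one of the last four; its "shot" number tells which), for a name from the list of things; names that differ only in an ending like _2 or _b are one class to them, and where a whole thing is asked for, a point or a joint stands for the part that bears it (a point fixed in the world has none). Each returns a list of dicts, best first, with "conf" (0 to 1); they miss things now and then, are a little off and sometimes report something else, mostly with a low value. They report only what shows in the picture. A call takes as long as a camera call. They do not tell look-alikes from the thing itself.
- arm.recognise(query, picture): "at" ([x, y, z] in m, in the coordinates of the camera as it stood for that picture, good to about 4 mm: the middle of the surface that is visible of it).
The state is a dict: "t": time; "q": joint angles; "qd": joint speeds; "joint_efforts": joint torques, N m; "eef_pos": TCP position; "ee_rot": TCP orientation; "force": force on the tool from outside, world axes, zero at the start; "moment": the same for the moment, N m; "width": finger opening in m; "gripper_force": force on a finger pad.
Only numpy, scipy, OpenCV 4.12 (cv2) and the standard library are available. Lean on these libraries where they do the work, as an engineer would, in place of code of your own. Each camera call takes 0.05 s, during which the arm holds its last target. There are 200 camera calls.

TASK

After wiping down, the salt pig, the clip-top container and the glass tumbler were each put back on the wrong wooden mat. Set each one upright in the middle of its own mat: the salt pig on the square mat, the container on the oblong mat and the tumbler on the round mat; the empty steel plate may be used to park something on the way. Do not tip anything over, and leave the masala dabba, the katori and the tea strainer where they are.

Things in the scene. Friction and masses are not known exactly. Their poses are not given: they have to be found in the camera images.
- salt_pig: White ceramic salt pig, loose, about 0.35 kg: round pot 88 mm across at its widest (72 mm at the foot), domed, with an upright cylindrical knob on top, on the axis, 30 mm in diameter from 92 to 132 mm above the underside (best taken by this knob). A round dark mouth sticks out on its own -x side to about 55 mm from the axis and stays below 80 mm. Origin: centre of its underside, z up the axis. At the start it stands on the round mat.
- container: Red plastic clip-top container, closed, loose, about 0.25 kg: a box 90 mm long (own x) by 62 mm wide (own y) by 75 mm high, straight-sided, with a white clip at each end of the lid. Grip it across the 62 mm. Origin: centre of its underside, z up. At the start it stands on the square mat.
- tumbler: Green glass tumbler, empty, loose, about 0.2 kg, 110 mm high, open top; outside diameter 52 mm at the foot widening to 60 mm at the rim, wall 3.5 mm. Origin: centre of its underside, z up the axis. At the start it stands on the oblong mat.
- mat_round: Round mat, 130 mm in diameter, 6 mm thick, plain wood, lying flat and fixed on the slab; origin at the centre of its underside (on the slab), z up. The tumbler's own mat.
- mat_square: Square mat, 116 by 116 mm, 6 mm thick, plain wood, lying flat and fixed on the slab; origin at the centre of its underside (on the slab), z up. The salt pig's own mat.
- mat_oblong: Oblong mat, 140 mm (own x) by 90 mm (own y), 6 mm thick, plain wood, lying flat and fixed on the slab; origin at the centre of its underside (on the slab), z up. The container's own mat.
- spare_plate: Flat round steel plate, 150 mm in diameter (140 mm at its foot), 5 mm thick with a flat top, fixed on the slab, empty at the start: free for parking. Origin: centre of its underside (on the slab), z up.
- masala_dabba: Closed round steel spice box (masala dabba), 140 mm in diameter, 61 mm high with a small dark knob on the lid to 73 mm, 0.95 kg, loose, standing among the mats. Not to be moved. Origin: centre of its underside, z up.
- katori: Small empty steel bowl (katori), 70 mm across the rim, 30 mm high, loose. Not to be moved. Origin: centre of its underside, z up.
- tea_strainer: Steel tea strainer, loose, lying on the slab: basket 74 mm across and 29 mm high, thin handle running along its own +x to 150 mm from the basket's centre. Not to be moved. Origin: centre of the basket's underside, z up.
Things that resemble listed ones, but are neither listed nor needed, are in the scene too. Leave any yellow look-alike of the mat_round alone. What is shaped like the tumbler but purple is not meant.

How it is judged:
At the end, for the whole second after the job is handed in: The salt pig stands on the square mat, the container on the oblong mat and the tumbler on the round mat, each with its centre within 15 mm (horizontally) of the mat's centre, resting on the mat, upright within 0.1 rad, released and at rest (horizontal distance between salt_pig and mat_square below 0.015 m and z of salt_pig in the frame of mat_square between 0.003 and 0.01 m and angle between each of salt_pig, container, tumbler's own z axis and vertical below 0.1 rad and linear speed of each of salt_pig, container, tumbler below 0.02 m/s and angular speed of each of salt_pig, container, tumbler below 0.2 rad/s and contact force between each of salt_pig, container, tumbler and the fingers below 0.1 N and horizontal distance between container and mat_oblong below 0.015 m and z of container in the frame of mat_oblong between 0.003 and 0.01 m and horizontal distance between tumbler and mat_round below 0.015 m and z of tumbler in the frame of mat_round between 0.003 and 0.01 m); the robot touches nothing.
It fails at once if the salt pig, the container or the tumbler is tipped over (more than 40 degrees) (angle between any of salt_pig, container, tumbler's own z axis and vertical above 0.7 rad).
It fails at once if the masala dabba is moved by more than 25 mm (distance of masala_dabba from where it was at the start of the episode above 0.025 m).
It fails at once if the katori is moved by more than 25 mm (distance of katori from where it was at the start of the episode above 0.025 m).
It fails at once if the tea strainer is moved by more than 25 mm (distance of tea_strainer from where it was at the start of the episode above 0.025 m).
It also fails if it takes over 112 s, if anything falls off the work surface, if the arm or the gripper's body presses on something with over 40 N, if the wrist force passes 120 N, or if a joint passes its speed limit or range.

## Working session

There is one attempt and no reset: what is moved stays moved. The work goes in short steps, Python scripts to look and compute and a tool call to move; the robot and the scene stay as the last step left them, time stands still between calls to the robot, and variables do not carry over. Pictures are saved under pics/ and viewed, at most 14 in all, crops included, and the job is handed in when it is done.

Besides the shell and the picture viewer there is one more tool, called after "Emit:" as name(argument=value, ...), one argument or row to a line, values as JSON. servo_tool: Moves the arm, as the interface text tells. Its arguments: {"type":"object","properties":{"deltas":{"type":"array","items":{"type":"array","items":{"type":"number"}}},"squeeze":{"type":"number"}},"required":["deltas"]}

```bash
mkdir -p pics; cat > h.py <<'E'
import numpy as np, cv2
from station import arm
from scipy.spatial.transform import Rotation as R
def rot(o):
    o=np.array(o,float)
    if o.shape==(3,3): return o
    return R.from_euler('xyz',o).as_matrix() if o.size==3 else R.from_quat(o).as_matrix()
def world(f,p): return rot(f['orientation'])@np.array(p)+np.array(f['position'])
def onplane(f,uv,z):
    u=cv2.undistortPoints(np.array([[uv]],float),np.array(f['K']),np.array(f['distortion']))[0,0]
    d=rot(f['orientation'])@np.array([u[0],u[1],1]);p=np.array(f['position']);return p+d*(z-p[2])/d[2]
def pix(f,P):
    M=rot(f['orientation']).T;t=-M@np.array(f['position'])
    return cv2.projectPoints(np.array(P,float).reshape(-1,3),cv2.Rodrigues(M)[0],t,np.array(f['K']),np.array(f['distortion']))[0][:,0]
def save(f,n): cv2.imwrite('pics/'+n,f['color'][:,:,::-1])
E
python3 - <<'E'
from h import *
for c in('top','side'):
    f=arm.grab_frame(c);save(f,c+'0.png');print(c,f['position'],f['orientation'])
    for n in 'salt_pig container tumbler mat_round mat_square mat_oblong spare_plate masala_dabba katori tea_strainer'.split():
        for d in arm.recognise(n,f)[:3]: 
            w=world(f,d['at']);print(n,round(d['conf'],2),w.round(3),pix(f,w).round()[0])
s=arm.get_state();print(s)
E
```

```text
top [ 0.36212079 -0.04953323  0.89713633] [-3.04205832  0.00888035 -1.58020859]
salt_pig 0.88 [ 0.42  -0.264  0.085] [457. 250.]
container 0.83 [0.484 0.006 0.08 ] [297. 214.]
tumbler 0.7 [0.311 0.247 0.07 ] [157. 317.]
tumbler 0.56 [0.434 0.297 0.081] [127. 246.]
mat_round 0.85 [ 0.447 -0.236  0.007] [431. 239.]
mat_round 0.71 [ 0.208 -0.281  0.007] [459. 370.]
mat_square 0.96 [ 0.477 -0.003  0.004] [305. 224.]
mat_square 0.7 [0.447 0.256 0.008] [165. 241.]
mat_oblong 0.86 [0.448 0.26  0.006] [163. 241.]
spare_plate 0.77 [0.636 0.141 0.007] [228. 141.]
masala_dabba 0.55 [ 0.614 -0.136  0.064] [378. 142.]
katori 0.9 [0.706 0.007 0.012] [298. 103.]
tea_strainer 0.72 [ 0.609 -0.399  0.03 ] [518. 149.]
side [0.30836758 0.57499144 0.73831559] [-2.3946168   0.01518228 -2.94043485]
salt_pig 0.72 [ 0.435 -0.238  0.004] [341. 194.]
salt_pig 0.56 [ 0.419 -0.243  0.072] [348. 172.]
container 0.94 [0.48  0.027 0.082] [295. 251.]
container 0.26 [ 0.433 -0.239  0.005] [342. 194.]
tumbler 0.85 [0.306 0.238 0.076] [371. 369.]
tumbler 0.83 [0.435 0.278 0.079] [285. 376.]
tumbler 0.71 [0.484 0.026 0.
[... 403 characters left out ...]
[287. 142.]
{'t': 1.1, 'q': array([-9.81902056e-01,  3.58566651e-01,  1.18825502e-02,  1.11902227e-05,
       -1.22411092e+00, -2.88084388e-01]), 'qd': array([-2.98509618e-06, -3.56865547e-04,  3.05999749e-04, -7.31296237e-04,
        5.11772116e-04, -6.83093713e-04]), 'joint_efforts': array([ 2.43695431e-04, -5.82401240e+01,  2.93303597e+01,  7.00230092e+00,
        1.24654590e-02, -2.89934280e-05]), 'eef_pos': array([ 0.19995308, -0.64466876,  0.22657724]), 'ee_rot': array([-3.14158841e+00, -9.72041075e-06, -2.84077897e+00]), 'force': array([-0.181978  ,  0.04270345, -0.16652125]), 'moment': array([-0.03092833,  0.00641314, -0.00297419]), 'gripper_force': 0.0, 'width': 0.08780251709787339}
```

View pics/top0.png

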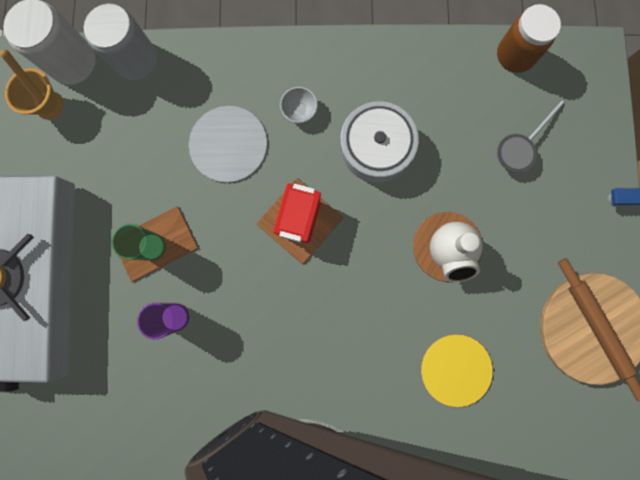

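View pics/side0.png

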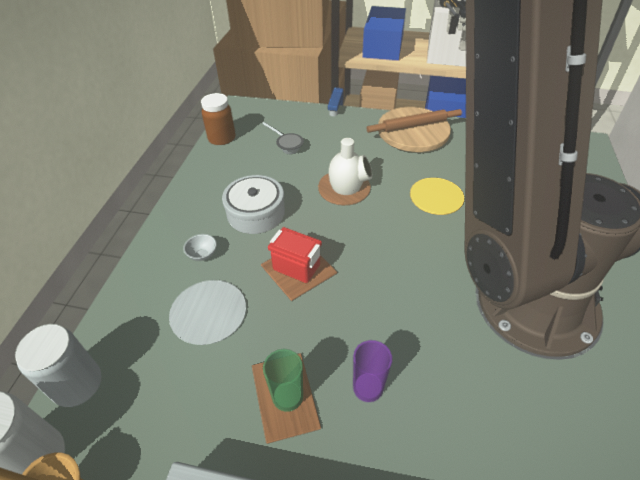

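The top view shows the green tumbler (rim ~(128,241)) on the oblong mat, the red container (297,212) on the square mat and the salt pig (457,245) on the round mat. The plate (228,144) is empty, and the purple tumbler and yellow disc are the look-alikes. The side view agrees. Next I fit the outlines.

```bash
python3 - <<'E'
from h import *
F={c:arm.grab_frame(c) for c in('top','side')}
def pts(f,mask,z):
    n,l,st,_=cv2.connectedComponentsWithStats(mask.astype(np.uint8)); k=1+np.argmax(st[1:,4])
    c=cv2.findContours((l==k).astype(np.uint8),0,cv2.CHAIN_APPROX_NONE)[0][0][:,0]
    return np.array([onplane(f,p+0.0,z)[:2] for p in c])
def win(f,m,x0,y0,x1,y1):
    w=np.zeros(m.shape,bool);w[y0:y1,x0:x1]=1;return m&w
for c,W in (('top',dict(sq=(250,170,350,270),ro=(405,205,490,290),ob=(105,200,205,290),pl=(185,100,272,186))),('side',dict(sq=(255,220,345,300),ro=(310,160,380,210),ob=(245,340,330,445),pl=(160,275,250,350)))):
    f=F[c];h=cv2.cvtColor(f['color'],cv2.COLOR_RGB2HSV);H,S,V=[h[...,i].astype(int) for i in range(3)]
    red=((H<6)|(H>174))&(S>190)&(V>120); wood=(H>4)&(H<16)&(S>80)&(S<200)
    grn=(H>50)&(H<85)&(S>110)
    for n in('sq','ob'):
        q=pts(f,win(f,wood|(red if n=='sq' else grn),*W[n]),.006);print(c,n,[np.round(a,3) for a in cv2.minAreaRect((q*1000).astype(np.float32))])
        x,y,w,hh=W[n][0],W[n][1],W[n][2],W[n][3]
    q=pts(f,win(f,wood,*W['ro']),.006);print(c,'ro hull circle',cv2.minEnclosingCircle((q*1000).astype(np.float32)))
    q=pts(f,win(f,red,*W['sq']),.075);print(c,'red',cv2.minAreaRect((q*1000).astype(np.float32)))
    g=win(f,grn,*W['ob']);yy,xx=np.where(g);print(c,'green bbox',xx.min(),xx.max(),yy.min(),yy.max())
    a=f['color']; 
    x0,y0,x1,y1=(100,165,500,295) if c=='top' else (245,130,385,445)
    cr=a[y0:y1,x0:x1,::-1]; s=min(800/cr.shape[1],600/cr.shape[0]); cv2.imwrite(f'pics/{c}_crop.png',cv2.resize(cr,None,fx=s,fy=s,interpolation=cv2.INTER_CUBIC));print(s)
f=F['top']
print('knob',onplane(f,(468,242),.132),'rim',onplane(f,(128,241),.11),'foot',onplane(f,(151,246),.006),'plate',onplane(f,(228.5,144.5),.005))
f=F['side'];print('knob',onplane(f,(347.5,143),.132),'plate',onplane(f,(208,312),.005))
E
```

```text
top sq [array([487.896,   4.93 ]), array([118.781, 122.889]), np.float64(48.666)]
top ob [array([443.369, 277.24 ]), array([ 89.407, 139.827]), np.float64(26.819)]
top ro hull circle ((433.45623779296875, -266.632080078125), 64.79739379882812)
top red ((487.7703552246094, 6.440113067626953), (60.53965377807617, 87.7267074584961), 74.42178344726562)
top green bbox 141 162 231 258
2.0
side sq [array([482.427,   7.265]), array([115.672, 115.195]), np.float64(48.195)]
side ob [array([441.861, 278.174]), array([ 89.147, 139.183]), np.float64(26.519)]
side ro hull circle ((432.9728698730469, -263.8880615234375), 64.25231170654297)Traceback (most recent call last):
  File "<stdin>", line 17, in <module>
  File "<stdin>", line 4, in pts
    return _wrapfunc(a, 'argmax', axis=axis, out=out, **kwds)
    return bound(*args, **kwds)
ValueError: attempt to get argmax of an empty sequence
```

View pics/top_crop.png

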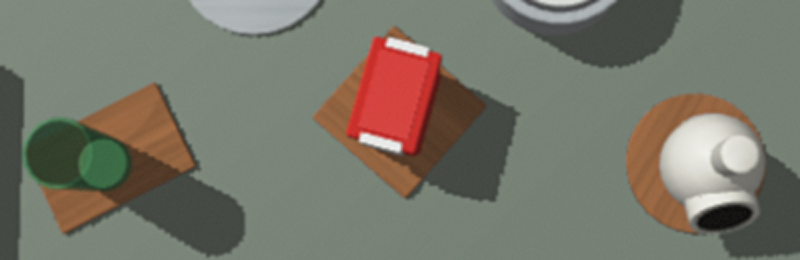

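```bash
cat >> h.py <<'E'
def go(x,y,z,yawdeg):
    "deltas: turn first, then shift in turned tool axes (mm, deg)"
    s=arm.get_state();p=np.array(s['eef_pos']);yaw=np.degrees(s['ee_rot'][2]);dy=(yawdeg-yaw+180)%360-180
    Rf=R.from_euler('xyz',[np.pi,0,np.radians(yawdeg)]).as_matrix()
    d=Rf.T@(np.array([x,y,z])-p)*1000
    print('at',p.round(4),round(yaw,1),'az',round(-dy,1),'shift',d.round(1),'rows',round(np.abs(d).max()/41.7,1))
E
python3 - <<'E'
from h import *
f=arm.grab_frame('top');g=arm.grab_frame('side')
print('knob',onplane(f,(470,241.5),.138),'rim',onplane(f,(130,241),.116),'foot',onplane(f,(151.5,247),.006),'plate',onplane(f,(228.5,144.5),.005))
print('knob',onplane(g,(347.5,143),.138),'plate',onplane(g,(208,312),.005),'rim',onplane(g,(284,362),.116))
a=g['color'][120:450,240:390,::-1];cv2.imwrite('pics/side_crop.png',cv2.resize(a,None,fx=1.8,fy=1.8,interpolation=cv2.INTER_CUBIC))
go(.48,-.2,.25,-90)
E
```

```text
knob [ 0.42940948 -0.27042026  0.138     ] rim [0.43781605 0.27744291 0.116     ] foot [0.43685037 0.28209954 0.006     ] plate [0.6303057  0.14012412 0.005     ]
knob [ 0.42601309 -0.26215355  0.138     ] plate [0.62917496 0.14545526 0.005     ] rim [0.4353568  0.27267575 0.116     ]
at [ 0.1999 -0.6447  0.2266] -162.8 az -72.8 shift [-444.7 -280.1  -23.4] rows 10.7
```

View pics/side_crop.png

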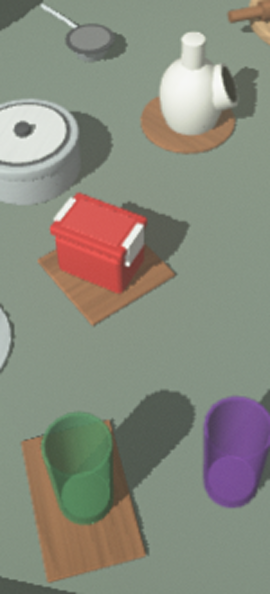

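Emit:
servo_tool(
  deltas=[
    [-1, 0, 0, -3, 0, 0, -7],
    [-1, 0, 0, -3, 0, 0, -7],
    [-1, 0, 0, -3, 0, 0, -7],
    [-1, 0, 0, -3, 0, 0, -7],
    [-1, 0, 0, -3, 0, 0, -7],
    [-1, 0, 0, -3, 0, 0, -7],
    [-1, 0, 0, -3, 0, 0, -7],
    [-1, 0, 0, -2, 0, 0, -7],
    [-1, 0, 0, 0, 0, 0, -7],
    [-1, 0, 0, 0, 0, 0, -7],
    [-1, -37, -23.3, 0, 0, 0, -2.8],
    [-1, -37, -23.3, 0, 0, 0, 0],
    [-1, -37, -23.3, 0, 0, 0, 0],
    [-1, -37, -23.3, 0, 0, 0, 0],
    [-1, -37, -23.3, 0, 0, 0, 0],
    [-1, -37, -23.3, 0, 0, 0, 0],
    [-1, -37, -23.3, 0, 0, 0, 0],
    [-1, -37, -23.3, 0, 0, 0, 0],
    [-1, -37, -23.3, 0, 0, 0, 0],
    [-1, -37, -23.3, 0, 0, 0, 0],
  ],
)

```text
t: 2.97
eef_pos: [0.4242, -0.2912, 0.2501]
ee_rot: [-3.141, -0.0, -1.57]
force: [1.7, -0.6, 0.5]
width: 0.0878
gripper_force: 0.0
```

```bash
python3 -c "
from h import *
go(.437,.278,.2,-90)"
```

```text
at [ 0.4242 -0.2912  0.2501] -90.0 az 0.0 shift [-569.2  -12.8   50.1] rows 13.7
```

Emit:
servo_tool(
  deltas=[
    [-1, -37, 0, 0, 0, 0, 0],
    [-1, -37, 0, 0, 0, 0, 0],
    [-1, -37, 0, 0, 0, 0, 0],
    [-1, -37, 0, 0, 0, 0, 0],
    [-1, -37, 0, 0, 0, 0, 0],
    [-1, -37, 0, 0, 0, 0, 0],
    [-1, -37, 0, 0, 0, 0, 0],
    [-1, -37, 0, 0, 0, 0, 0],
    [-1, -37, 0, 0, 0, 0, 0],
    [-1, -37, 0, 0, 0, 0, 0],
    [-1, -37, 0, 0, 0, 0, 0],
    [-1, -37, 0, 0, 0, 0, 0],
    [-1, -37, 0, 0, 0, 0, 0],
    [-1, -37, 0, 0, 0, 0, 0],
    [-1, -35, -4, 0, 0, 0, 0],
    [-1, 0, 0, 20, 0, 0, 0],
    [-1, 0, 0, 30, 0, 0, 0],
    [-1, 0, 0, 0, 0, 0, 0],
    [-1, 0, 0, 0, 0, 0, 0],
  ],
)

```text
t: 4.55
eef_pos: [0.4266, 0.2592, 0.1989]
ee_rot: [3.14, -0.003, -1.57]
force: [-0.6, -0.3, 0.5]
width: 0.0877
gripper_force: 0.0
```

```bash
python3 -c "
from h import *
go(.437,.278,.062,-90)
f=arm.grab_frame('side');save(f,'s1.png')
g=arm.grab_frame('top')
for k in (f,g):
  for d in arm.recognise('tumbler',k): print(world(k,d['at']).round(3),d['conf'])"
```

```text
at [0.4266 0.2592 0.1989] -90.0 az 0.0 shift [-18.8 -10.4 136.9] rows 3.3
[0.305 0.238 0.075] 0.8
[0.437 0.279 0.082] 0.67
[0.438 0.293 0.078] 0.91
[0.307 0.251 0.072] 0.66
```

View pics/s1.png

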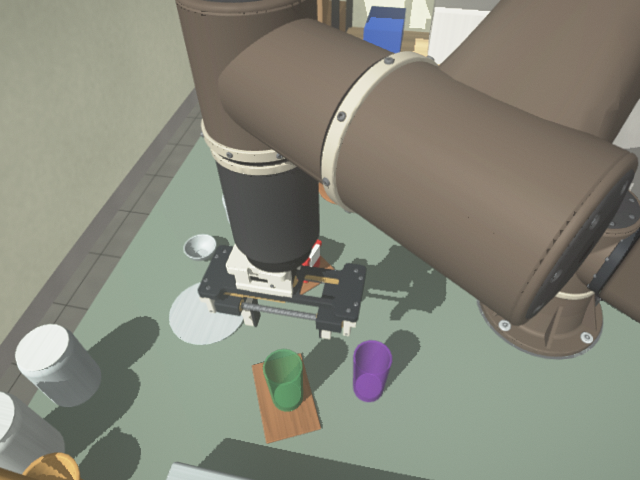

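The gripper hangs above and just behind the tumbler (284,380) and is clear of the purple one (372,370). I correct the position and descend.

Emit:
servo_tool(
  deltas=[
    [-1, -9.5, -5, 0, 0, 0, 0],
    [-1, -9.5, -5.4, 0, 0, 0, 0],
    [-1, 0, 0, 0, 0, 0, 0],
    [-1, 0, 0, 0, 0, 0, 0],
    [-1, 0, 0, 25, 0, 0, 0],
    [-1, 0, 0, 25, 0, 0, 0],
    [-1, 0, 0, 0, 0, 0, 0],
    [-1, 0, 0, 0, 0, 0, 0],
  ],
)

```text
t: 5.42
eef_pos: [0.4371, 0.2782, 0.149]
ee_rot: [3.14, -0.003, -1.57]
force: [1.2, -0.2, 2.3]
width: 0.0877
gripper_force: 0.0
```

```bash
python3 -c "
from h import *
go(.437,.278,.062,-90)"
```

```text
at [0.4371 0.2782 0.149 ] -90.0 az 0.0 shift [ 0.2  0.1 87. ] rows 2.1
```

Emit:
servo_tool(
  deltas=[
    [-1, 0, 0, 22, 0, 0, 0],
    [-1, 0, 0, 22, 0, 0, 0],
    [-1, 0, 0, 22, 0, 0, 0],
    [-1, 0, 0, 21, 0, 0, 0],
    [-1, 0, 0, 0, 0, 0, 0],
    [-0.3, 0, 0, 0, 0, 0, 0],
    [0, 0, 0, 0, 0, 0, 0],
    [0.3, 0, 0, 0, 0, 0, 0],
    [1, 0, 0, 0, 0, 0, 0],
    [1, 0, 0, 0, 0, 0, 0],
    [1, 0, 0, 0, 0, 0, 0],
    [1, 0, 0, 0, 0, 0, 0],
    [1, 0, 0, -10, 0, 0, 0],
    [1, 0, 0, -10, 0, 0, 0],
    [1, 0, 0, 0, 0, 0, 0],
  ],
  squeeze=15,
)

```text
t: 6.67
eef_pos: [0.4384, 0.2798, 0.0849]
ee_rot: [-3.139, 0.002, -1.57]
force: [0.1, 1.1, -2.6]
width: 0.0586
gripper_force: 15.0
```

```bash
python3 -c "
from h import *
go(.63,.142,.142,-90)
f=arm.grab_frame('side');save(f,'s2.png')"
```

```text
at [0.4384 0.2798 0.0849] -89.9 az 0.1 shift [ 137.8 -191.6  -57.1] rows 4.6
```

View pics/s2.png

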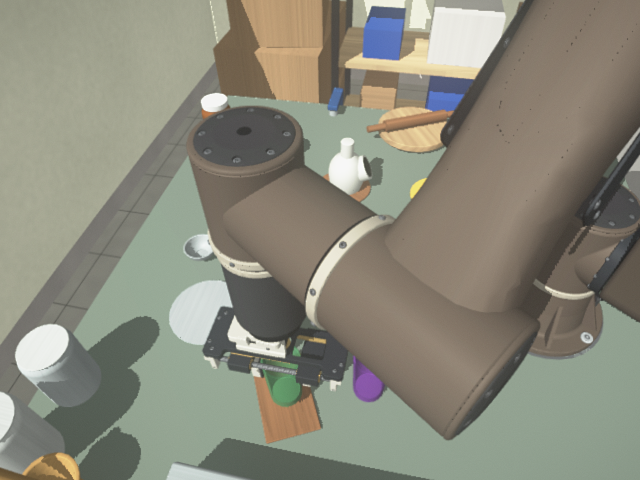

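The tumbler is gripped: the opening is 58.6 mm and its base at (286,390) has risen off the mat. I carry it to the plate.

Emit:
servo_tool(
  deltas=[
    [1, 0, 0, -20, 0, 0, 0],
    [1, 0, 0, -20, 0, 0, 0],
    [1, 0, 0, -17, 0, 0, 0],
    [1, 9, -12, 0, 0, 0, 0],
    [1, 17, -24, 0, 0, 0, 0],
    [1, 17, -24, 0, 0, 0, 0],
    [1, 17, -24, 0, 0, 0, 0],
    [1, 17, -24, 0, 0, 0, 0],
    [1, 17, -24, 0, 0, 0, 0],
    [1, 17, -24, 0, 0, 0, 0],
    [1, 17, -24, 0, 0, 0, 0],
    [1, 9, -12, 0, 0, 0, 0],
    [1, 0, 0, 0, 0, 0, 0],
    [1, 0, 0, 0, 0, 0, 0],
    [1, 0, 0, 20, 0, 0, 0],
    [1, 0, 0, 20, 0, 0, 0],
    [1, 0, 0, 15, 0, 0, 0],
    [1, 0, 0, 0, 0, 0, 0],
    [1, 0, 0, 0, 0, 0, 0],
  ],
)

```text
t: 8.3
eef_pos: [0.6285, 0.1425, 0.0841]
ee_rot: [3.14, -0.001, -1.569]
force: [0.2, -0.8, -2.2]
width: 0.0587
gripper_force: 15.0
```

```bash
python3 -c "
from h import *
go(.63,.142,.064,-90)"
```

```text
at [0.6285 0.1425 0.0841] -89.9 az 0.1 shift [ 0.5 -1.5 20.1] rows 0.5
```

Emit:
servo_tool(
  deltas=[
    [1, 0, 0, 8, 0, 0, 0],
    [1, 0, 0, 6, 0, 0, 0],
    [1, 0, 0, 4, 0, 0, 0],
    [1, 0, 0, 1, 0, 0, 0],
    [1, 0, 0, 1, 0, 0, 0],
    [1, 0, 0, 0, 0, 0, 0],
    [1, 0, 0, 0, 0, 0, 0],
  ],
)

```text
t: 8.88
eef_pos: [0.6298, 0.1421, 0.0648]
ee_rot: [-3.141, 0.0, -1.57]
force: [-0.6, 0.4, -3.3]
width: 0.0588
gripper_force: 15.0
```

Emit:
servo_tool(
  deltas=[
    [1, 0, 0, 1, 0, 0, 0],
    [1, 0, 0, 1, 0, 0, 0],
    [1, 0, 0, 0, 0, 0, 0],
    [1, 0, 0, 0, 0, 0, 0],
  ],
)

```text
t: 9.22
eef_pos: [0.6298, 0.1421, 0.0628]
ee_rot: [-3.141, 0.0, -1.57]
force: [-0.5, -0.4, -0.9]
width: 0.0588
gripper_force: 15.0
```

Emit:
servo_tool(
  deltas=[
    [1, 0, 0, 1, 0, 0, 0],
    [1, 0, 0, 0, 0, 0, 0],
    [-0.3, 0, 0, 0, 0, 0, 0],
    [-0.6, 0, 0, 0, 0, 0, 0],
    [-1, 0, 0, 0, 0, 0, 0],
    [-1, 0, 0, 0, 0, 0, 0],
    [-1, 0, 0, 0, 0, 0, 0],
    [-1, 0, 0, -20, 0, 0, 0],
    [-1, 0, 0, -40, 0, 0, 0],
    [-1, 0, 0, -40, 0, 0, 0],
    [-1, 0, 0, -20, 0, 0, 0],
    [-1, 0, 0, 0, 0, 0, 0],
    [-1, 0, 0, 0, 0, 0, 0],
  ],
)

```text
t: 10.3
eef_pos: [0.6304, 0.1425, 0.1834]
ee_rot: [-3.139, 0.002, -1.57]
force: [-1.0, -0.3, -0.7]
width: 0.0873
gripper_force: 0.0
```

```bash
python3 -c "
from h import *
go(.487,.006,.18,-15.6)"
```

```text
at [0.6304 0.1425 0.1834] -90.0 az -74.4 shift [-101.4  170.     3.4] rows 4.1
```

Emit:
servo_tool(
  deltas=[
    [-1, 0, 0, 0, 0, 0, -6],
    [-1, 0, 0, 0, 0, 0, -6],
    [-1, 0, 0, 0, 0, 0, -6],
    [-1, 0, 0, 0, 0, 0, -6],
    [-1, 0, 0, 0, 0, 0, -6],
    [-1, 0, 0, 0, 0, 0, -6],
    [-1, 0, 0, 0, 0, 0, -6],
    [-1, 0, 0, 0, 0, 0, -6],
    [-1, 0, 0, 0, 0, 0, -6],
    [-1, 0, 0, 0, 0, 0, -6],
    [-1, 0, 0, 0, 0, 0, -6],
    [-1, 0, 0, 0, 0, 0, -6],
    [-1, -20, 34, 0, 0, 0, -2.4],
    [-1, -20, 34, 0, 0, 0, 0],
    [-1, -20, 34, 0, 0, 0, 0],
    [-1, -20, 34, 0, 0, 0, 0],
    [-1, -20, 34, 0, 0, 0, 0],
    [-1, 0, 0, 0, 0, 0, 0],
    [-1, 0, 0, 0, 0, 0, 0],
  ],
)

```text
t: 11.88
eef_pos: [0.4847, 0.005, 0.1811]
ee_rot: [3.141, 0.001, -0.273]
force: [0.1, 0.7, -0.1]
width: 0.0875
gripper_force: 0.0
```

```bash
python3 -c "
from h import *
go(.487,.006,.04,-15.6)
f=arm.grab_frame('top');g=arm.grab_frame('side')
a=np.vstack([f['color'][90:290,60:520],g['color'][130:450,100:560]])[:,:,::-1];cv2.imwrite('pics/c3.png',a)
for k in (f,g):
  for n in ('tumbler','container'):
    for d in arm.recognise(n,k): print(n,world(k,d['at']).round(3),round(d['conf'],2))
h=cv2.cvtColor(g['color'],cv2.COLOR_RGB2HSV)"
```

```text
at [0.4847 0.005  0.1811] -15.7 az -0.1 shift [  1.9  -1.6 141.1] rows 3.4
tumbler [0.308 0.248 0.071] 0.69
container [0.461 0.005 0.076] 0.65
container [ 0.418 -0.263  0.085] 0.28
tumbler [0.621 0.154 0.081] 0.88
tumbler [0.303 0.239 0.074] 0.59
container [0.483 0.026 0.08 ] 0.85
```

View pics/c3.png

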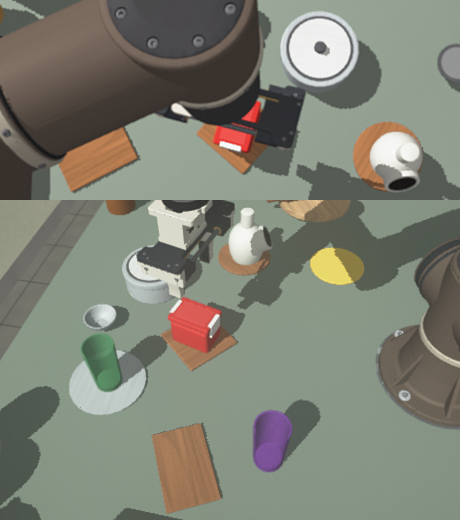

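The green tumbler stands upright on the plate (lower picture, (100,360)), the oblong mat is empty, and the gripper is over the container. Descending.

Emit:
servo_tool(
  deltas=[
    [-1, 1.9, -1.6, 15, 0, 0, 0],
    [-1, 0, 0, 25, 0, 0, 0],
    [-1, 0, 0, 25, 0, 0, 0],
    [-1, 0, 0, 25, 0, 0, 0],
    [-1, 0, 0, 25, 0, 0, 0],
    [-1, 0, 0, 19, 0, 0, 0],
    [-1, 0, 0, 10, 0, 0, 0],
    [-1, 0, 0, 0, 0, 0, 0],
    [-0.3, 0, 0, 0, 0, 0, 0],
    [0, 0, 0, 0, 0, 0, 0],
    [0.3, 0, 0, 0, 0, 0, 0],
    [1, 0, 0, 0, 0, 0, 0],
    [1, 0, 0, 0, 0, 0, 0],
    [1, 0, 0, 0, 0, 0, 0],
    [1, 0, 0, 0, 0, 0, 0],
  ],
  squeeze=25,
)

```text
t: 13.43
eef_pos: [0.4892, 0.0074, 0.0384]
ee_rot: [-3.141, -0.001, -0.271]
force: [-0.7, -0.0, 7.3]
width: 0.0619
gripper_force: 25.0
```

```bash
python3 -c "
from h import *
go(.487,.006,.11,-15.6)
f=arm.grab_frame('side')
h=cv2.cvtColor(f['color'],cv2.COLOR_RGB2HSV);H,S=h[...,0],h[...,1]
m=((H>4)&(H<16)&(S>80)&(S<200)).astype(np.uint8);m[:340]=0;m[:,:245]=0;m[:,330:]=0;m[445:]=0
c=max(cv2.findContours(m,0,cv2.CHAIN_APPROX_NONE)[0],key=len)[:,0]
q=np.array([onplane(f,p+0.,.006)[:2] for p in c])*1000
print(cv2.minAreaRect(q.astype(np.float32)))"
```

```text
at [0.4892 0.0074 0.0384] -15.6 az 0.0 shift [ -1.7   2.  -71.6] rows 1.7
((441.9119567871094, 278.2161865234375), (89.07707214355469, 139.63180541992188), 26.861663818359375)
```

Emit:
servo_tool(
  deltas=[
    [1, 0, 0, -10, 0, 0, 0],
    [1, 0, 0, -20, 0, 0, 0],
    [1, 0, 0, -20, 0, 0, 0],
    [1, 0, 0, -20, 0, 0, 0],
    [1, 0, 0, -10, 0, 0, 0],
    [1, 0, 0, 0, 0, 0, 6],
    [1, 0, 0, 0, 0, 0, 6],
    [1, 0, 0, 0, 0, 0, 6],
    [1, 0, 0, 0, 0, 0, 6],
    [1, 0, 0, 0, 0, 0, 6],
    [1, 0, 0, 0, 0, 0, 6],
    [1, 0, 0, 0, 0, 0, 6],
    [1, 0, 0, 0, 0, 0, 5.6],
    [1, 0, 0, 0, 0, 0, 0],
    [1, 0, 0, 0, 0, 0, 0],
  ],
)

```text
t: 14.73
eef_pos: [0.4885, 0.0073, 0.1172]
ee_rot: [3.141, 0.0, -1.1]
force: [-0.1, -0.2, -0.9]
width: 0.0619
gripper_force: 25.0
```

```bash
python3 -c "
from h import *
go(.442,.278,.11,-63.2)
f=arm.grab_frame('top');g=arm.grab_frame('side')
def rect(f,lo,hi,win,z,ang=0):
  h=cv2.cvtColor(f['color'],cv2.COLOR_RGB2HSV);H,S,V=[h[...,i].astype(int) for i in range(3)]
  m=((H>lo)&(H<hi)&(S>80)&(S<200)).astype(np.uint8)
  k=np.zeros_like(m);k[win[1]:win[3],win[0]:win[2]]=1;m*=k
  c=max(cv2.findContours(m,0,cv2.CHAIN_APPROX_NONE)[0],key=len)[:,0]
  q=np.array([onplane(f,p+0.,z)[:2] for p in c])*1000
  print(cv2.minAreaRect(q.astype(np.float32)))
rect(f,4,16,(250,170,350,270),.006);rect(g,4,16,(255,220,345,310),.006)
a=np.vstack([f['color'][90:290,60:520],g['color'][130:450,100:560]])[:,:,::-1];cv2.imwrite('pics/c4.png',a)"
```

```text
at [0.4885 0.0073 0.1172] -63.0 az 0.2 shift [-262.6  -80.6    7.2] rows 6.3
((460.075927734375, 59.204444885253906), (70.78732299804688, 16.603511810302734), 39.789329528808594)
((482.6656799316406, 7.129188537597656), (115.26444244384766, 115.67742156982422), 48.511268615722656)
```

View pics/c4.png

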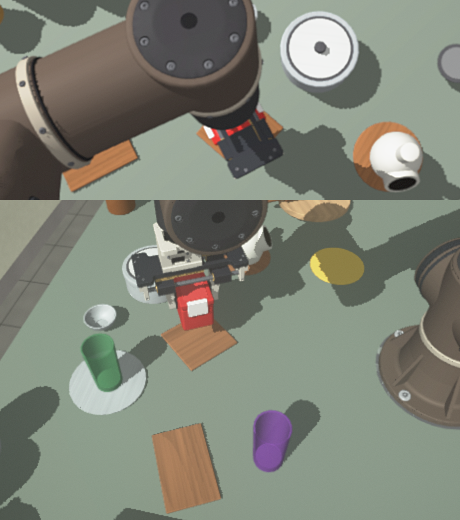

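The container is held upright and the square mat is clear at (482.6, 7.1) mm. I carry it to the oblong mat.

Emit:
servo_tool(
  deltas=[
    [1, -10, -3, 0, 0, 0, 0],
    [1, -24, -7.5, 0, 0, 0, 0.2],
    [1, -24, -7.5, 0, 0, 0, 0],
    [1, -24, -7.5, 0, 0, 0, 0],
    [1, -24, -7.5, 0, 0, 0, 0],
    [1, -24, -7.5, 0, 0, 0, 0],
    [1, -24, -7.5, 0, 0, 0, 0],
    [1, -24, -7.5, 0, 0, 0, 0],
    [1, -24, -7.5, 0, 0, 0, 0],
    [1, -24, -7.5, 0, 0, 0, 0],
    [1, -24, -7.5, 0, 0, 0, 0],
    [1, -12, -3, 0, 0, 0, 0],
    [1, 0, 0, 0, 0, 0, 0],
    [1, 0, 0, 0, 0, 0, 0],
    [1, 0, 0, 20, 0, 0, 0],
    [1, 0, 0, 20, 0, 0, 0],
    [1, 0, 0, 0, 0, 0, 0],
    [1, 0, 0, 0, 0, 0, 0],
  ],
)

```text
t: 16.33
eef_pos: [0.4432, 0.2763, 0.077]
ee_rot: [3.139, -0.001, -1.106]
force: [0.1, -0.3, -1.2]
width: 0.0619
gripper_force: 25.0
```

```bash
python3 -c "
from h import *
go(.442,.278,.0395,-63.2)
f=arm.grab_frame('top');g=arm.grab_frame('side')
a=np.vstack([f['color'][190:350,60:520],g['color'][250:480,100:560]])[:,:,::-1];cv2.imwrite('pics/c5.png',cv2.resize(a,None,fx=1.5,fy=1.5))"
```

```text
at [0.4432 0.2763 0.077 ] -63.4 az -0.2 shift [-2.1  0.3 37.5] rows 0.9
```

View pics/c5.png

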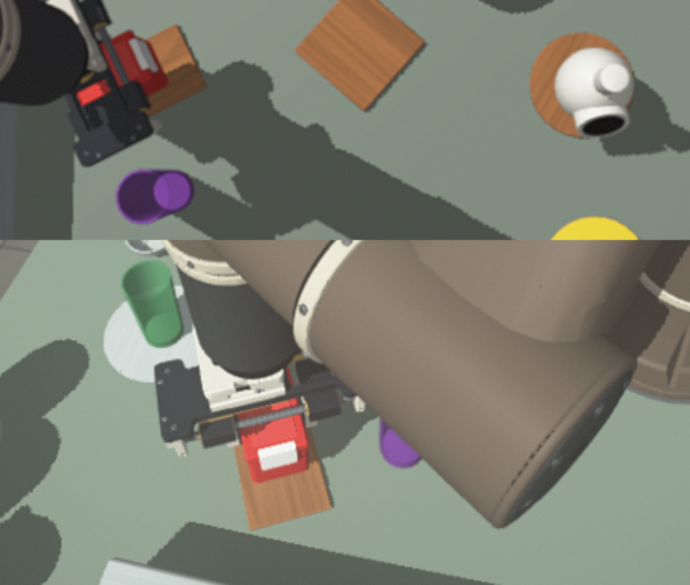

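Emit:
servo_tool(
  deltas=[
    [1, 0, 0, 10, 0, 0, 0],
    [1, 0, 0, 12, 0, 0, 0],
    [1, 0, 0, 9, 0, 0, 0],
    [1, 0, 0, 3, 0, 0, 0],
    [1, 0, 0, 2, 0, 0, 0],
    [1, 0, 0, 1, 0, 0, 0],
    [1, 0, 0, 0, 0, 0, 0],
    [1, 0, 0, 0, 0, 0, 0],
  ],
)

```text
t: 17.1
eef_pos: [0.4439, 0.2781, 0.0409]
ee_rot: [-3.141, 0.0, -1.106]
force: [0.1, 0.3, -1.9]
width: 0.0617
gripper_force: 25.0
```

Emit:
servo_tool(
  deltas=[
    [1, 0, 0, 1, 0, 0, 0],
    [1, 0, 0, 1, 0, 0, 0],
    [1, 0, 0, 0.5, 0, 0, 0],
    [1, 0, 0, 0, 0, 0, 0],
    [1, 0, 0, 0, 0, 0, 0],
  ],
)

```text
t: 17.52
eef_pos: [0.4437, 0.278, 0.0384]
ee_rot: [-3.141, 0.0, -1.106]
force: [-1.7, -0.7, 2.9]
width: 0.0624
gripper_force: 25.0
```

Contact. I release, retreat and check.

Emit:
servo_tool(
  deltas=[
    [0.2, 0, 0, 0, 0, 0, 0],
    [-0.5, 0, 0, 0, 0, 0, 0],
    [-1, 0, 0, 0, 0, 0, 0],
    [-1, 0, 0, 0, 0, 0, 0],
    [-1, 0, 0, 0, 0, 0, 0],
    [-1, 0, 0, -20, 0, 0, 0],
    [-1, 0, 0, -40, 0, 0, 0],
    [-1, 0, 0, -40, 0, 0, 0],
    [-1, 0, 0, -40, 0, 0, 0],
    [-1, 0, 0, -30, 0, 0, 0],
    [-1, 0, 0, -20, 0, 0, 0],
    [-1, 0, 0, 0, 0, 0, 0],
    [-1, 0, 0, 0, 0, 0, 0],
  ],
)

```text
t: 18.6
eef_pos: [0.444, 0.2783, 0.2293]
ee_rot: [-3.139, 0.001, -1.106]
force: [-0.3, 0.0, -1.1]
width: 0.0875
gripper_force: 0.0
```

```bash
python3 -c "
from h import *
go(.429,-.269,.22,-63.2);go(.429,-.269,.22,-90)"
```

```text
at [0.444  0.2783 0.2293] -63.4 az -0.2 shift [481.8 260.1   9.3] rows 11.6
at [0.444  0.2783 0.2293] -63.4 az 26.6 shift [547.3  15.    9.3] rows 13.1
```

Emit:
servo_tool(
  deltas=[
    [-1, 16, 8.7, 0, 0, 0, 0],
    [-1, 32, 17.3, 0, 0, 0, 0],
    [-1, 32, 17.3, 0, 0, 0, 0],
    [-1, 32, 17.3, 0, 0, 0, 0],
    [-1, 32, 17.3, 0, 0, 0, 0],
    [-1, 32, 17.3, 0, 0, 0, 0],
    [-1, 32, 17.3, 0, 0, 0, 0],
    [-1, 32, 17.3, 0, 0, 0, 0],
    [-1, 32, 17.3, 0, 0, 0, 0],
    [-1, 32, 17.3, 0, 0, 0, 0],
    [-1, 32, 17.3, 0, 0, 0, 0],
    [-1, 32, 17.3, 0, 0, 0, 0],
    [-1, 32, 17.3, 0, 0, 0, 0],
    [-1, 32, 17.3, 0, 0, 0, 0],
    [-1, 32, 17.3, 0, 0, 0, 0],
    [-1, 16, 8.7, 0, 0, 0, 0],
    [-1, 0, 0, 0, 0, 0, 0],
    [-1, 0, 0, 0, 0, 0, 0],
    [-1, 0, 0, 0, 0, 0, 0],
  ],
)

```text
t: 20.18
eef_pos: [0.4258, -0.2674, 0.2269]
ee_rot: [3.14, 0.002, -1.107]
force: [-0.5, 0.1, 0.0]
width: 0.0876
gripper_force: 0.0
```

```bash
python3 -c "
from h import *
f=arm.grab_frame('top');g=arm.grab_frame('side')
go(.429,-.269,.18,-63.4)
for k in (f,g):
  h=cv2.cvtColor(k['color'],cv2.COLOR_RGB2HSV);H,S,V=[h[...,i].astype(int) for i in range(3)]
  m=(((H<6)|(H>174))&(S>150)).astype(np.uint8)
  if k is f: m[:,200:]=0;m[:200]=0;m[290:]=0
  else: m[:,:245]=0;m[:,330:]=0;m[:320]=0
  cs=cv2.findContours(m,0,cv2.CHAIN_APPROX_NONE)[0]
  c=max(cs,key=len)[:,0]
  q=np.array([onplane(k,p+0.,.081)[:2] for p in c])*1000
  print(cv2.minAreaRect(q.astype(np.float32)))
a=np.hstack([cv2.resize(f['color'][150:310,80:500],None,fx=1,fy=1),np.zeros((160,1,3),np.uint8)])
b=g['color'][120:450,170:400]
cv2.imwrite('pics/c6.png',np.vstack([a,np.pad(cv2.resize(b,None,fx=1.3,fy=1.3),((0,0),(0,421-299),(0,0)))])[:,:,::-1])"
```

```text
at [ 0.4264 -0.2669  0.2276] -63.3 az 0.1 shift [ 3.  -1.3 47.6] rows 1.1
((440.09124755859375, 270.0665283203125), (75.0462646484375, 102.56371307373047), 26.963685989379883)
((437.08392333984375, 290.6645812988281), (60.35618591308594, 110.80763244628906), 26.233163833618164)
```

View pics/c6.png

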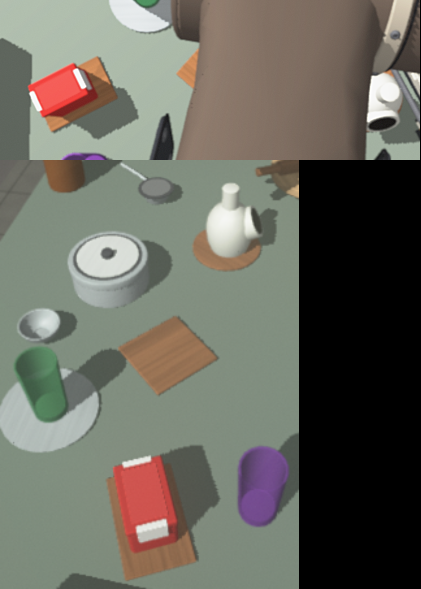

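The container sits on the oblong mat (lower picture, (148,505)), the pig still stands on the round mat, and the square mat is free. I take the knob.

Emit:
servo_tool(
  deltas=[
    [-1, 3, -1.3, 20, 0, 0, 0],
    [-1, 0, 0, 25, 0, 0, 0],
    [-1, 0, 0, 25, 0, 0, 0],
    [-1, 0, 0, 25, 0, 0, 0],
    [-1, 0, 0, 20, 0, 0, 0],
    [-1, 0, 0, 8, 0, 0, 0],
    [-1, 0, 0, 0, 0, 0, 0],
    [-0.3, 0, 0, 0, 0, 0, 0],
    [-0.1, 0, 0, 0, 0, 0, 0],
    [0.1, 0, 0, 0, 0, 0, 0],
    [0.2, 0, 0, 0, 0, 0, 0],
    [0.3, 0, 0, 0, 0, 0, 0],
    [1, 0, 0, 0, 0, 0, 0],
    [1, 0, 0, 0, 0, 0, 0],
    [1, 0, 0, 0, 0, 0, 0],
    [1, 0, 0, 0, 0, 0, 0],
  ],
  squeeze=30,
)

```text
t: 21.62
eef_pos: [0.4292, -0.2697, 0.1051]
ee_rot: [-3.142, 0.0, -1.106]
force: [-0.1, -0.3, -0.5]
width: 0.0335
gripper_force: 0.0
```

Emit:
servo_tool(
  deltas=[
    [1, 0, 0, 0, 0, 0, 0],
    [1, 0, 0, 0, 0, 0, 0],
    [1, 0, 0, 0, 0, 0, 0],
    [1, 0, 0, -10, 0, 0, 0],
    [1, 0, 0, -15, 0, 0, 0],
    [1, 0, 0, -20, 0, 0, 0],
    [1, 0, 0, -10, 0, 0, 0],
    [1, 0, 0, 0, 0, 0, 0],
    [1, 0, 0, 0, 0, 0, 0],
  ],
)

```text
t: 22.37
eef_pos: [0.4293, -0.2695, 0.1602]
ee_rot: [-3.14, -0.0, -1.106]
force: [0.6, -0.0, -4.7]
width: 0.0295
gripper_force: 30.0
```

```bash
python3 -c "
from h import *
g=arm.grab_frame('side')
go(.4825,.007,.16,-63.4)
cv2.imwrite('pics/c7.png',g['color'][60:260,230:480,::-1])"
```

```text
at [ 0.4288 -0.2694  0.1594] -63.4 az 0.0 shift [-223.  -171.8   -0.6] rows 5.3
```

View pics/c7.png

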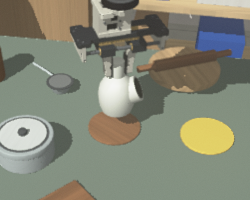

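The pig hangs upright from the gripper (115,95), clear of its mat. I move it to the square mat.

Emit:
servo_tool(
  deltas=[
    [1, -9, -7, 0, 0, 0, 0],
    [1, -18.6, -14.3, 0, 0, 0, 0],
    [1, -18.6, -14.3, 0, 0, 0, 0],
    [1, -18.6, -14.3, 0, 0, 0, 0],
    [1, -18.6, -14.3, 0, 0, 0, 0],
    [1, -18.6, -14.3, 0, 0, 0, 0],
    [1, -18.6, -14.3, 0, 0, 0, 0],
    [1, -18.6, -14.3, 0, 0, 0, 0],
    [1, -18.6, -14.3, 0, 0, 0, 0],
    [1, -18.6, -14.3, 0, 0, 0, 0],
    [1, -18.6, -14.3, 0, 0, 0, 0],
    [1, -18.6, -14.3, 0, 0, 0, 0],
    [1, -9.4, -7.5, 0, 0, 0, 0],
    [1, 0, 0, 0, 0, 0, 0],
    [1, 0, 0, 0, 0, 0, 0],
    [1, 0, 0, 0, 0, 0, 0],
  ],
)

```text
t: 23.75
eef_pos: [0.4822, 0.0063, 0.1594]
ee_rot: [3.14, 0.0, -1.106]
force: [-0.3, 0.5, -5.2]
width: 0.0294
gripper_force: 30.0
```

```bash
python3 -c "
from h import *
go(.4825,.007,.105,-63.4)"
```

```text
at [0.4822 0.0063 0.1594] -63.4 az 0.0 shift [-0.4 -0.6 54.4] rows 1.3
```

Emit:
servo_tool(
  deltas=[
    [1, 0, 0, 12, 0, 0, 0],
    [1, 0, 0, 18, 0, 0, 0],
    [1, 0, 0, 12, 0, 0, 0],
    [1, 0, 0, 6, 0, 0, 0],
    [1, 0, 0, 3, 0, 0, 0],
    [1, 0, 0, 2, 0, 0, 0],
    [1, 0, 0, 1, 0, 0, 0],
    [1, 0, 0, 0, 0, 0, 0],
    [1, 0, 0, 0, 0, 0, 0],
  ],
)

```text
t: 24.5
eef_pos: [0.4833, 0.0067, 0.1066]
ee_rot: [-3.141, -0.0, -1.106]
force: [0.4, -0.5, -4.1]
width: 0.0293
gripper_force: 30.0
```

Emit:
servo_tool(
  deltas=[
    [1, 0, 0, 1, 0, 0, 0],
    [1, 0, 0, 1, 0, 0, 0],
    [1, 0, 0, 0, 0, 0, 0],
    [1, 0, 0, 0, 0, 0, 0],
  ],
)

```text
t: 24.83
eef_pos: [0.4833, 0.0067, 0.1049]
ee_rot: [-3.141, -0.0, -1.106]
force: [-1.8, -0.4, 5.6]
width: 0.0291
gripper_force: 30.0
```

Contact. I release, retreat and look.

Emit:
servo_tool(
  deltas=[
    [0.2, 0, 0, 0, 0, 0, 0],
    [-0.3, 0, 0, 0, 0, 0, 0],
    [-1, 0, 0, 0, 0, 0, 0],
    [-1, 0, 0, 0, 0, 0, 0],
    [-1, 0, 0, 0, 0, 0, 0],
    [-1, 0, 0, 0, 0, 0, 0],
    [-1, 0, 0, -20, 0, 0, 0],
    [-1, 0, 0, -40, 0, 0, 0],
    [-1, 0, 0, -40, 0, 0, 0],
    [-1, 0, 0, -20, 0, 0, 0],
    [-1, 0, 0, 0, 0, 0, 0],
    [-1, 0, 0, 0, 0, 0, 0],
  ],
)

```text
t: 25.83
eef_pos: [0.4835, 0.007, 0.2254]
ee_rot: [-3.138, -0.0, -1.106]
force: [0.1, 0.9, -0.3]
width: 0.0873
gripper_force: 0.0
```

```bash
python3 -c "
from h import *
go(.630,.142,.2,-90)"
```

```text
at [0.4835 0.007  0.2254] -63.4 az 26.6 shift [-135.  -146.5   25.4] rows 3.5
```

Emit:
servo_tool(
  deltas=[
    [-1, -5, -19, 0, 0, 0, 0],
    [-1, -10, -34.5, 0, 0, 0, 0],
    [-1, -10, -34.5, 0, 0, 0, 0],
    [-1, -10, -34.5, 0, 0, 0, 0],
    [-1, -10, -34.5, 0, 0, 0, 0],
    [-1, -10, -34.5, 0, 0, 0, 0],
    [-1, 0, 0, 0, 0, 0, 0],
    [-1, 0, 0, 0, 0, 0, 0],
    [-1, 0, 0, 0, 0, 0, 0],
  ],
)

```text
t: 26.58
eef_pos: [0.6286, 0.1415, 0.222]
ee_rot: [3.138, 0.0, -1.106]
force: [-0.4, -0.9, 0.4]
width: 0.0877
gripper_force: 0.0
```

```bash
python3 -c "
from h import *
go(.630,.142,.063,-63.4)
f=arm.grab_frame('top');g=arm.grab_frame('side')
a=f['color'][190:310,80:510]
b=g['color'][120:450,160:400]
cv2.imwrite('pics/c8.png',np.vstack([a,np.pad(cv2.resize(b,None,fx=1.4,fy=1.4),((0,0),(0,430-336),(0,0)))])[:,:,::-1])"
```

```text
at [0.6286 0.1415 0.222 ] -63.4 az 0.0 shift [  0.2  -1.5 159. ] rows 3.8
```

View pics/c8.png

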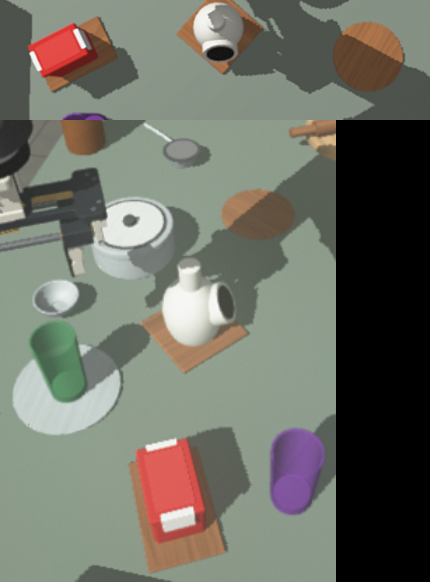

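The pig stands in the middle of the square mat (192,315), the container on the oblong one, and the tumbler upright on the plate (60,360). The round mat is empty. I grasp the tumbler and fit the round mat.

Emit:
servo_tool(
  deltas=[
    [-1, 0, -1.5, 20, 0, 0, 0],
    [-1, 0, 0, 30, 0, 0, 0],
    [-1, 0, 0, 30, 0, 0, 0],
    [-1, 0, 0, 30, 0, 0, 0],
    [-1, 0, 0, 25, 0, 0, 0],
    [-1, 0, 0, 15, 0, 0, 0],
    [-1, 0, 0, 9, 0, 0, 0],
    [-1, 0, 0, 0, 0, 0, 0],
    [-1, 0, 0, 0, 0, 0, 0],
    [-0.3, 0, 0, 0, 0, 0, 0],
    [0, 0, 0, 0, 0, 0, 0],
    [0.3, 0, 0, 0, 0, 0, 0],
    [1, 0, 0, 0, 0, 0, 0],
    [1, 0, 0, 0, 0, 0, 0],
    [1, 0, 0, 0, 0, 0, 0],
    [1, 0, 0, 0, 0, 0, 0],
  ],
  squeeze=15,
)

```text
t: 28.02
eef_pos: [0.6308, 0.1423, 0.0655]
ee_rot: [-3.141, -0.0, -1.106]
force: [-1.6, -1.2, 4.1]
width: 0.0577
gripper_force: 14.9
```

Emit:
servo_tool(
  deltas=[
    [1, 0, 0, -10, 0, 0, 0],
    [1, 0, 0, -30, 0, 0, 0],
    [1, 0, 0, -30, 0, 0, 0],
    [1, 0, 0, -30, 0, 0, 0],
    [1, 0, 0, -30, 0, 0, 0],
    [1, 0, 0, -20, 0, 0, 0],
    [1, 0, 0, -10, 0, 0, 0],
    [1, 0, 0, 0, 0, 0, 0],
    [1, 0, 0, 0, 0, 0, 0],
    [1, 0, 0, 0, 0, 0, 0],
  ],
)

```text
t: 28.85
eef_pos: [0.6297, 0.1421, 0.2229]
ee_rot: [3.138, 0.001, -1.106]
force: [0.5, -0.2, -2.8]
width: 0.0578
gripper_force: 15.0
```

```bash
python3 -c "
from h import *
for n,w in (('top',(405,205,490,290)),('side',(310,160,380,215))):
  f=arm.grab_frame(n);h=cv2.cvtColor(f['color'],cv2.COLOR_RGB2HSV);H,S=h[...,0],h[...,1]
  m=((H>4)&(H<16)&(S>80)&(S<200)).astype(np.uint8);k=m*0;k[w[1]:w[3],w[0]:w[2]]=1;m*=k
  c=max(cv2.findContours(m,0,cv2.CHAIN_APPROX_NONE)[0],key=len)[:,0]
  q=np.array([onplane(f,p+0.,.006)[:2] for p in c])*1000
  print(cv2.fitEllipse(q.astype(np.float32)))
go(.433,-.265,.21,-63.4)"
```

```text
((433.5257263183594, -266.94158935546875), (126.60787963867188, 127.80009460449219), 8.70792007446289)
((432.8440856933594, -266.3004150390625), (124.07186889648438, 125.2899169921875), 17.24517822265625)
at [0.6298 0.142  0.2229] -63.4 az 0.0 shift [275.8 358.3  12.9] rows 8.6
```

Emit:
servo_tool(
  deltas=[
    [1, 9, 12, 0, 0, 0, 0],
    [1, 18.5, 24, 0, 0, 0, 0],
    [1, 18.5, 24, 0, 0, 0, 0],
    [1, 18.5, 24, 0, 0, 0, 0],
    [1, 18.5, 24, 0, 0, 0, 0],
    [1, 18.5, 24, 0, 0, 0, 0],
    [1, 18.5, 24, 0, 0, 0, 0],
    [1, 18.5, 24, 0, 0, 0, 0],
    [1, 18.5, 24, 0, 0, 0, 0],
    [1, 18.5, 24, 0, 0, 0, 0],
    [1, 18.5, 24, 0, 0, 0, 0],
    [1, 18.5, 24, 0, 0, 0, 0],
    [1, 18.5, 24, 0, 0, 0, 0],
    [1, 18.5, 24, 0, 0, 0, 0],
    [1, 18.5, 24, 0, 0, 0, 0],
    [1, 9, 11, 0, 0, 0, 0],
    [1, 0, 0, 0, 0, 0, 0],
    [1, 0, 0, 0, 0, 0, 0],
    [1, 0, 0, 0, 0, 0, 0],
  ],
)

```text
t: 30.53
eef_pos: [0.4336, -0.2661, 0.2246]
ee_rot: [3.141, 0.001, -1.106]
force: [-0.1, -0.4, -2.3]
width: 0.0578
gripper_force: 15.0
```

```bash
python3 -c "
from h import *
go(.433,-.2665,.0665,-63.4)"
```

```text
at [ 0.4336 -0.2661  0.2246] -63.4 az 0.0 shift [1.000e-01 8.000e-01 1.581e+02] rows 3.8
```

Emit:
servo_tool(
  deltas=[
    [1, 0, 0.8, 15, 0, 0, 0],
    [1, 0, 0, 30, 0, 0, 0],
    [1, 0, 0, 30, 0, 0, 0],
    [1, 0, 0, 30, 0, 0, 0],
    [1, 0, 0, 25, 0, 0, 0],
    [1, 0, 0, 12, 0, 0, 0],
    [1, 0, 0, 8, 0, 0, 0],
    [1, 0, 0, 3, 0, 0, 0],
    [1, 0, 0, 1, 0, 0, 0],
    [1, 0, 0, 1, 0, 0, 0],
    [1, 0, 0, 0, 0, 0, 0],
    [1, 0, 0, 0, 0, 0, 0],
  ],
)

```text
t: 31.53
eef_pos: [0.434, -0.2667, 0.071]
ee_rot: [-3.14, -0.001, -1.106]
force: [0.4, -0.1, -2.1]
width: 0.0575
gripper_force: 15.0
```

Emit:
servo_tool(
  deltas=[
    [1, 0, 0, 2, 0, 0, 0],
    [1, 0, 0, 1, 0, 0, 0],
    [1, 0, 0, 1, 0, 0, 0],
    [1, 0, 0, 0.5, 0, 0, 0],
    [1, 0, 0, 0, 0, 0, 0],
    [1, 0, 0, 0, 0, 0, 0],
  ],
)

```text
t: 32.03
eef_pos: [0.4337, -0.2672, 0.0665]
ee_rot: [-3.141, -0.001, -1.106]
force: [-2.0, -1.2, 5.9]
width: 0.058
gripper_force: 14.9
```

Emit:
servo_tool(
  deltas=[
    [-0.1, 0, 0, 0, 0, 0, 0],
    [-0.5, 0, 0, 0, 0, 0, 0],
    [-1, 0, 0, 0, 0, 0, 0],
    [-1, 0, 0, 0, 0, 0, 0],
    [-1, 0, 0, 0, 0, 0, 0],
    [-1, 0, 0, -20, 0, 0, 0],
    [-1, 0, 0, -40, 0, 0, 0],
    [-1, 0, 0, -40, 0, 0, 0],
    [-1, 0, 0, -40, 0, 0, 0],
    [-1, 0, 0, -20, 0, 0, 0],
    [-1, 30, 0, 0, 0, 0, 0],
    [-1, 40, 0, 0, 0, 0, 0],
    [-1, 40, 0, 0, 0, 0, 0],
    [-1, 40, 0, 0, 0, 0, 0],
    [-1, 30, 0, 0, 0, 0, 0],
    [-1, 0, 0, 0, 0, 0, 0],
    [-1, 0, 0, 0, 0, 0, 0],
  ],
)

```text
t: 33.45
eef_pos: [0.5139, -0.4287, 0.2236]
ee_rot: [3.14, 0.002, -1.108]
force: [0.2, 1.0, -0.3]
width: 0.0878
gripper_force: 0.0
```

```bash
python3 - <<'E'
from h import *
print(arm.get_state()['eef_pos'])
f=arm.grab_frame('top');g=arm.grab_frame('side')
# overlay expected outlines: object tops if perfectly centred
t=np.linspace(0,2*np.pi,60)
def circ(x,y,r,z): return np.c_[x+r*np.cos(t),y+r*np.sin(t),0*t+z]
a=np.radians(116.8);u=np.array([np.cos(a),np.sin(a)]);v=np.array([-u[1],u[0]])
box=np.array([[*(np.array([.442,.278])+i*.045*u+j*.031*v),.081] for i,j in((1,1),(1,-1),(-1,-1),(-1,1),(1,1))])
S=2
for n,k in (('f',f),('g',g)):
    im=cv2.resize(k['color'][:,:,::-1],None,fx=S,fy=S,interpolation=cv2.INTER_CUBIC)
    for P in (circ(.433,-.2665,.03,.116),circ(.433,-.2665,.026,.006),circ(.4825,.007,.015,.138),circ(.4825,.007,.036,.006),box):
        cv2.polylines(im,[((pix(k,P)+.5)*S).astype(np.int32)],False,(255,255,0),1)
    if n=='f': A=im[360:580,180:980]
    else: B=im[240:900,480:800]
B=cv2.resize(B,None,fx=.57,fy=.57)
out=np.zeros((220+B.shape[0],800,3),np.uint8);out[:220]=A;out[220:,:B.shape[1]]=B
cv2.imwrite('pics/c9.png',out)
E
```

```text
[ 0.5139482  -0.42866327  0.22363803]
```

View pics/c9.png

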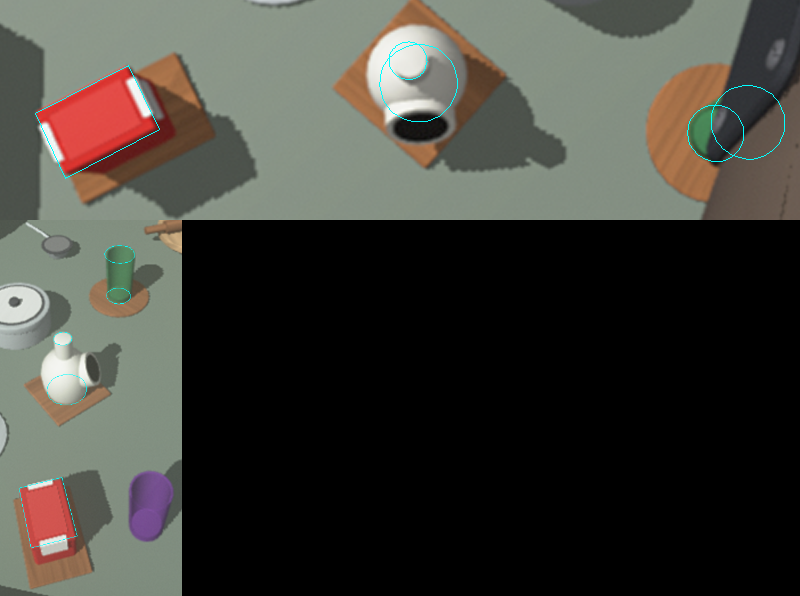

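The overlaid target outlines match the container, the pig's knob and the tumbler to within a few millimetres, and all three are upright. Handing in.

```bash
python3 -c "
from h import *
print(arm.job_done())"
```

```text
the job is handed in; nothing more can be done
None
```

The salt pig, container and tumbler each stand upright on their own mats, within a few millimetres of centre in the last pictures. The job is handed in at about 34 s, but no verdict came back.

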